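# Seat the locating pin in a drying-rack corner block

## Task

Take the blue-headed steel pin out of the pin stand and fit it into the bore of the aluminium rack corner block on the green jig: put it in edge-first, clearly tilted, then straighten it and slide it down under control until its collar rests on the block, and let go. The fit is tight and the block's exact place is only roughly known, so feel for the bore gently, never force or drop the pin, and leave everything else where it is.

Things in the scene. Friction and masses are not known exactly. Their poses are not given: they have to be found in the camera images.
- pin: Blue-headed steel pin, upright in one of the stand's 3 pockets (which one varies), about 0.26 kg. From the foot up: round shaft 20 mm wide, 50 mm long, foot chamfered 1 mm; collar 34 mm wide, 6 mm thick (50 to 56 mm above the foot); square head 22 x 22 mm, 42 mm tall (56 to 98 mm), the part to grip. Origin: centre of the foot; z up the pin, x and y square to the head's flats.
- mouth (a point): Nominal centre of the bore's mouth, level with the block's flat top face (80 mm above the table); fixed to the jig, axes as the jig's. The real bore lies up to 6 mm from it along x and up to 6 mm along y, unmeasured: find it by feel or sight. Bore: vertical, round, 21.6 mm wide, 0.5 mm chamfer, 56 mm deep (through). Pin home: collar on the face, foot 50 mm below it.
- jig: Fixed green jig plate, 150 x 150 x 14 mm, dark rails 26 mm tall on its +y and -y edges; may swap sides with the stand. It carries the rack corner block (aluminium, 70 x 70 mm, top face at 80 mm) on a stiff cross slide left off centre, which does not give below about 50 N. Tube stubs leave the block's +x and +y sides, 19 mm below its top face. Origin: centre of its underside, z up.
- stand: Grey fixed pin stand, 64 x 230 x 26 mm, three round pockets 29 mm wide and 20 mm deep in a row along its y, 75 mm apart (one at the centre); the pins stand on the pocket floors, 6 mm above the table. Origin: centre of its underside, z up.
- thin_pin: Orange-headed pin: stands upright in one of the three pockets of the stand at the start (which one varies). Same shape as the blue pin (98 mm tall) but with a 15 mm shaft and an orange head; a bystander. Origin: centre of its foot, z up along it.
- thick_pin: Red-headed pin: stands upright in one of the three pockets of the stand at the start (which one varies). Same shape as the blue pin (98 mm tall) but with a 24 mm shaft and a red head; a bystander. Origin: centre of its foot, z up along it.
- lump_a: Lump of dry white clay, about 80 mm wide and 55 mm tall, a bystander. Origin: centre of its underside.
- lump_b: Smaller lump of dry clay, about 65 mm wide and 44 mm tall, a bystander. Origin: centre of its underside.
- wrench: Wrench lying on the bench, a bystander. Origin on its underside.
- mug: Blue mug, 80 mm wide, 90 mm tall, a bystander. Origin: centre of its underside.
- parts_bin: Yellow open bin, 100 x 140 x 50 mm, a bystander. Origin: centre of its underside.
Mind the look-alikes: they are no part of the job. Leave any purple look-alike of the jig alone. Leave any white look-alike of the pin alone.

How it is judged (in metres and radians):
On the way, in this order (a step that is already met when the one before it is completed fails the run):
1. the blue pin is lifted clear of the stand (height (world z) of pin above 0.04 m), for 0.1 s.
2. the pin's lower edge is in the bore while the pin is tilted by more than 6 degrees: its foot centre is below the block's top face, close to the bore (angle between pin's own z axis and vertical above 0.105 rad and z of pin in the frame of mouth below -0.001 m and horizontal distance between pin and mouth below 0.022 m), for 0.1 s.
3. the pin is straight and home in the bore, collar on the block (z of pin in the frame of mouth below -0.0475 m and angle between pin's own z axis and vertical below 0.04 rad and horizontal distance between pin and mouth below 0.014 m and linear speed of pin below 0.02 m/s), for 0.2 s.
At the end, for the whole second after the job is handed in: The blue pin stands in the bore, let go and at rest: foot at least 47.5 mm below the block's top face (collar on the face, 50 mm), within 0.04 rad of vertical and within 14 mm (seen from above) of the nominal mouth point (all of step 3); the robot touches nothing.
It fails at once if the pin is pressed against the block or jig with more than 30 N (contact force between pin and jig above 30 N).
It fails at once if the pin is dropped or shot down the bore (faster than 0.3 m/s with its foot in the bore) (linear speed of pin above 0.3 m/s and z of pin in the frame of mouth below -0.002 m and horizontal distance between pin and mouth below 0.022 m).
It fails at once if the robot's arm or fingers push on the jig or block with more than 30 N (contact force between any of the arm, the fingers and jig above 30 N).
It fails at once if another pin or a bystander is moved by more than 30 mm (distance of any of thin_pin, thick_pin, lump_a, lump_b, wrench, mug, parts_bin from where it was at the start of the episode above 0.03 m).
It also fails if it takes over 72 s, if anything falls off the work surface, if the arm or the gripper's body presses on something with over 40 N, if the wrist force passes 120 N, or if a joint passes its speed limit or range.

## Robot

A 7-joint arm with a two-finger parallel gripper is mounted at the origin on the work surface. World frame = base frame: x ahead of the robot, y to its left, z up, the work surface at z = 0. Lengths are in m, angles in degrees, forces in N, time in s.
With the tool pointing down it reaches from about 0.425 to 0.875 m from the base axis. Payload 4.7 kg.
Tool frame: the origin (TCP) lies between the finger pads; the fingertips stand 22 mm ahead of it and the grasp point (between the pads) lies 3 mm ahead of it (env.tip_reach is the distance from the TCP to the fingertips, in m); z points along the fingers, y is the line along which they close (so a half turn about z gives the same grasp; the last joint's range is limited). The gripper opens to 87 mm and grips with 3 to 60 N. Pads are 19 mm wide; open, the fingers measure 117 mm over their backs; the gripper's body (75 mm by 190 mm) begins 51 mm behind the grasp point.
Start: joints at [-70.411, 18.392, -4.016, 83.108, 1.295, 78.541, -3.26], TCP at [0.209, 0.615, 0.245] pointing down, gripper open.
Joint ranges: [-163.93, 163.93], [-17.29, 119.83], [-79.2, 71.16], [3.27, 140.29], [-89.18, 269.18], [5.43, 117.66], [-154.24, 154.24]. Speed limits (degrees/s): [147.25, 147.25, 180, 180, 180, 180, 180].

## Interface

Orientations are given as [roll, pitch, yaw] about the fixed x, y, z axes, in that order (R = Rz(yaw) Ry(pitch) Rx(roll)).
In Python, from cell import env gives the robot as it stands.
- The arm moves only by the shell command python3 -m creep 'ROWS' [FORCE]. ROWS is JSON, one flat list of numbers, 7 for each row, row after row: the finger opening in mm, from 0 to 87, then the shift along the tool's x, y, z in units of 30 mm (1.0 is 30 mm), then the turn, a rotation vector about the tool's x, y, z in units of 6 degrees (1.0 is 6 degrees). A call has 1 to 12 rows; each row is the pose to reach, as a shift and turn from the pose commanded when the call began, along the tool's axes at that moment; what a row does not reach only later rows make up. A row lasts 1/10 s, in which the tool goes at most 50 mm and 8.59 degrees, less where a joint would pass 70% of its speed; a pose out of reach is approached as far as the arm can. A call with a gripper value outside its range is refused whole. The fingers move at their own pace and stop on an object; FORCE is the grip in N (left out, the last holds). Time passes only in rows, so rows that repeat a pose let the fingers close. It gives the time, the measured TCP pose, the force, the opening and the grip force at its end, in the units of the state.
- env.get_obs(): the state, without advancing time (a new reading comes with each control period).
- env.read_camera(name): name is "scene" or "top" or "wrist"; returns a dict with "color" (400x640x3 uint8, red, green, blue), "depth" (400x640 float32, m along the optical axis (not along the pixel's ray), 0 where there is no reading), "fovy" (degrees; the focal length in pixels is half the picture's height over the tangent of half this angle, whatever the lens; pixels are square), "cx", "cy" (the principal point, pixels), "D" ([k1, k2, p1, p2, k3] as OpenCV has them; the pictures are not rectified), "R" (3x3) and "t" (3): a world point X has camera coordinates R X + t. Camera axes: x right, y down, z forward; pixel columns grow to the right and rows downward; lengths in m; the calibration is good to about 2 mm. A picture is of the moment at which its call begins.
- env.sign_off(): hands the job in; it is judged then, once.
The state is a dict: "time_s": time; "qpos": joint angles; "joint_velocities": joint speeds; "effort": joint torques, N m; "tool_pos": TCP position; "tool_rot": TCP orientation; "force": force on the tool from outside, world axes, zero at the start; "wrist_torque": the same for the moment, N m; "grip_width": finger opening in m; "grasp_force": force on a finger pad.
Only numpy, scipy, OpenCV 4.12 (cv2) and the standard library are available. Lean on these libraries where they do the work, as an engineer would, in place of code of your own. Each camera call takes 0.05 s, during which the arm holds its last target. There are 200 camera calls.

## Working session

There is one attempt and no reset: what is moved stays moved. The work goes in short steps, Python scripts to look and compute and a shell command to move; the robot and the scene stay as the last step left them, time stands still between calls to the robot, and variables do not carry over. Pictures are saved under pics/ and viewed, at most 10 in all, crops included, and the job is handed in when it is done.

```bash
mkdir -p pics; ls; python3 - <<'E'
from cell import env
import cv2,numpy as np
o=env.get_obs();print(o)
ims=[]
for n in ("top","scene"):
    c=env.read_camera(n);np.savez(f"{n}0.npz",**c)
    print(n,c["fovy"],c["cx"],c["cy"],c["D"],c["R"],c["t"])
    cv2.imwrite(f"pics/{n}0.png",c["color"][:,:,::-1])
E
```

```text
pics
{'time_s': 0.0, 'qpos': array([-70.40826623,  18.43975354,  -4.01767943,  83.17612591,
         1.29559712,  78.54333266,  -3.25764193]), 'joint_velocities': array([-0.04973655,  0.0427495 , -0.0592161 , -0.09180738, -0.02167119,
        0.07851262, -0.03823102]), 'effort': array([-8.50683500e-05, -4.91277266e+01, -4.03877953e-01, -3.12524557e+01,
       -6.39783195e-02,  4.38311999e-02,  1.76490903e-04]), 'tool_pos': array([0.209155  , 0.61486189, 0.24344322]), 'tool_rot': array([-1.79886080e+02,  5.86229507e-03,  1.61222564e+02]), 'force': array([ 0.27340557, -0.03769169, -0.37115162]), 'wrist_torque': array([-0.00209069,  0.00692063, -0.07517874]), 'grasp_force': 0.0, 'grip_width': 0.08711618089536785}
top 43.703639408759486 318.4512508241923 199.23346824654644 [-0.08501491  0.          0.          0.          0.        ] [[-0.01343017 -0.99978523 -0.01578363]
 [-0.99288084  0.01520247 -0.11813777]
 [ 0.11835235  0.01408465 -0.99287177]] [0.00926723 0.53273879 1.79332839]
scene 47.65891802872772 321.54603922959075 207.2849368484053 [0.00580418 0.         0.         0.         0.        ] [[ 0.15123001  0.9884375   0.01099044]
 [ 0.82012634 -0.11925618 -0.55961661]
 [-0.55183537  0.09364438 -0.82867874]] [-0.06722623 -0.38328243  1.5625282 ]
```

View pics/top0.png

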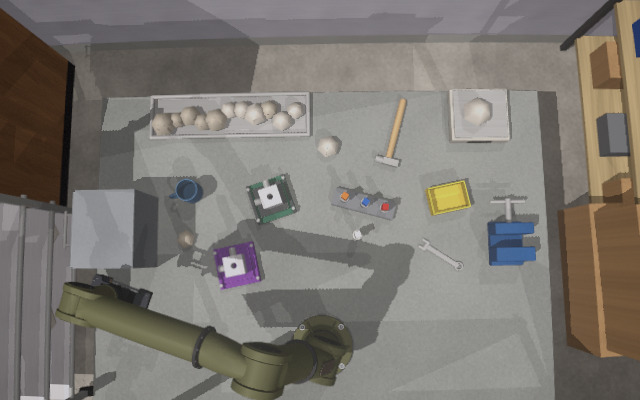

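View pics/scene0.png

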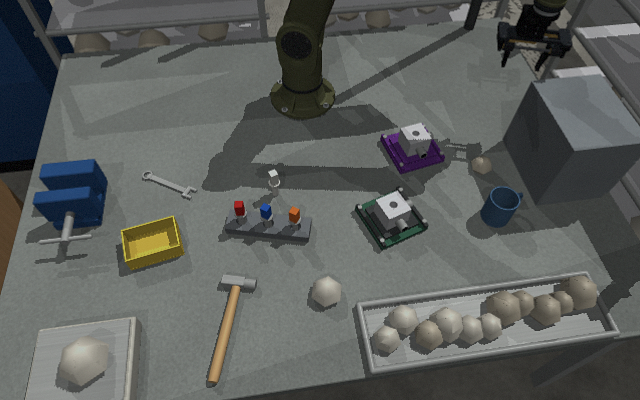

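The top view shows the green jig at (271,197) with a white block and dark bore at (270,197), and the purple look-alike at (236,265). The stand is at (364,203), with heads orange (346,196), blue (365,202) and red (386,207). A white look-alike pin stands alone at (357,233). In the scene view the blue head is at (266,212) and the bore at (393,205). The blue-headed pin in the middle pocket fits the description; the other blue things are the mug and the vise.

```bash
cat > h.py <<'E'
import numpy as np,cv2
from scipy.spatial.transform import Rotation as Ro
def K(c):
    f=200/np.tan(np.radians(float(c["fovy"]))/2)
    return np.array([[f,0,float(c["cx"])],[0,f,float(c["cy"])],[0,0,1]])
def ray(c,uv):
    p=cv2.undistortPoints(np.array(uv,float).reshape(-1,1,2),K(c),np.array(c["D"])).reshape(-1,2)
    d=np.c_[p,np.ones(len(p))]@c["R"]
    return -c["R"].T@c["t"],d
def onz(c,uv,z):
    o,d=ray(c,uv); return o+d*((z-o[2])/d[:,2])[:,None]
def tri(c1,u1,c2,u2):
    o1,d1=ray(c1,u1);o2,d2=ray(c2,u2)
    s=np.linalg.lstsq(np.c_[d1[0],-d2[0]],o2-o1,rcond=None)[0]
    a,b=o1+s[0]*d1[0],o2+s[1]*d2[0]; return (a+b)/2,np.linalg.norm(a-b)
def blobs(c,lo,hi,box,amin=8):
    u0,v0,u1,v1=box
    m=cv2.inRange(cv2.cvtColor(c["color"],cv2.COLOR_RGB2HSV),lo,hi); k=np.zeros_like(m);k[v0:v1,u0:u1]=m[v0:v1,u0:u1]
    cs,_=cv2.findContours(k,cv2.RETR_EXTERNAL,cv2.CHAIN_APPROX_NONE)
    return sorted([x for x in cs if cv2.contourArea(x)>=amin],key=cv2.contourArea,reverse=True)
def cen(x):
    m=cv2.moments(x);return [m["m10"]/m["m00"],m["m01"]/m["m00"]]
def cmd(o,pos,rpy):
    "shift (30 mm units) and turn (6 deg units) in tool axes from obs to the wanted pose"
    R=Ro.from_euler("xyz",o["tool_rot"],degrees=True);T=Ro.from_euler("xyz",rpy,degrees=True)
    return np.r_[R.inv().apply(np.array(pos)-o["tool_pos"])/.03,np.degrees((R.inv()*T).as_rotvec())/6].round(3)
E
python3 - <<'E'
from h import *
t=dict(np.load("top0.npz"));s=dict(np.load("scene0.npz"))
for n,lo,hi in (("blue",(100,120,60),(125,255,255)),("orange",(8,150,120),(20,255,255)),("red",(0,170,80),(5,255,255))):
    a=blobs(t,lo,hi,(325,180,402,225),4);b=blobs(s,lo,hi,(220,190,320,245),4)
    if a: print(n,cen(a[0]),[cv2.contourArea(x) for x in a],onz(t,cen(a[0]),.10),tri(t,cen(a[0]),s,cen(b[0])) if b else None, cen(b[0]) if b else None)
g=blobs(t,(60,60,30),(90,255,255),(235,165,310,230))
q=np.vstack(g);r=cv2.minAreaRect(onz(t,q.reshape(-1,2),.014)[:,:2].astype(np.float32));print("jig",r)
d=blobs(t,(0,0,0),(180,255,75),(263,190,278,204),3);print("bore",[(cen(x),cv2.contourArea(x),onz(t,cen(x),.08)) for x in d])
# stand corner via depth-height
u,v=np.meshgrid(np.arange(640),np.arange(400));o,dd=ray(t,np.c_[u.ravel(),v.ravel()])
P=o+dd*t["depth"].reshape(-1,1)
def rect(lo,hi,x,y):
    m=(P[:,2]>lo)&(P[:,2]<hi)&(P[:,0]>x[0])&(P[:,0]<x[1])&(P[:,1]>y[0])&(P[:,1]<y[1])
    print(m.sum(),P[m].mean(0),cv2.minAreaRect(P[m][:,:2].astype(np.float32)))
rect(.019,.033,(.4,.75),(-.32,.0));rect(.07,.09,(.45,.7),(.05,.3));rect(.008,.035,(.45,.7),(.05,.32))
cv2.imwrite("pics/crop.png",cv2.resize(t["color"][165:245,235:415,::-1],None,fx=4.4,fy=4.4,interpolation=2))
E
```

```text
blue [365.44444444444446, 201.2716049382716] [27.0] [[ 0.51492149 -0.16453432  0.1       ]] (array([ 0.51614471, -0.16321656,  0.09012346]), np.float64(0.004219689359030258)) [265.35021097046416, 210.71026722925455]
orange [344.5625, 195.41666666666666] [24.0] [[ 0.53679954 -0.09151362  0.1       ]] (array([ 0.53625721, -0.08983586,  0.10538737]), np.float64(0.002950664165356628)) [293.5875, 210.4625]
jig ((0.5386694073677063, 0.1760401725769043), (0.1471240073442459, 0.11528956145048141), 18.470890045166016)
bore []
1031 [ 0.56429195 -0.17750865  0.02562775] ((0.6032031774520874, -0.14895568788051605), (0.2927420139312744, 0.29248082637786865), 89.8914566040039)
365 [0.5397226  0.1761414  0.07975669] ((0.5367035865783691, 0.1860850602388382), (0.07214967161417007, 0.09304066002368927), 16.650320053100586)
1196 [0.53837268 0.17393207 0.01942378] ((0.5752384662628174, 0.18437185883522034), (0.24988625943660736, 0.26473358273506165), 0.537516713142395)
```

View pics/crop.png

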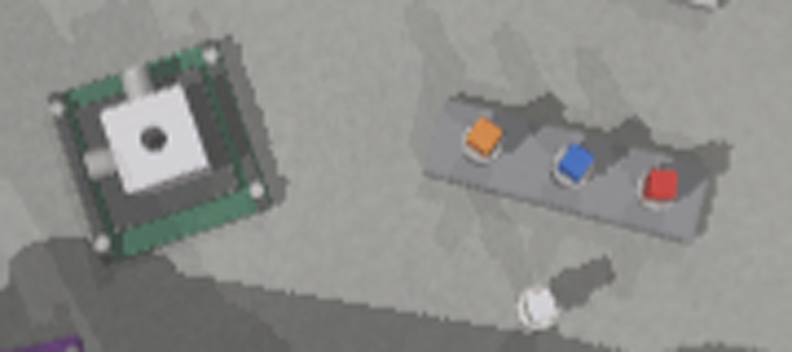

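The crop confirms the blue head at crop (575,163), full-image pixel (366,202), in the middle pocket. The green jig's bore is at crop (153,138), full-image pixel (270,196).

```bash
python3 - <<'E'
from h import *
from cell import env
t=dict(np.load("top0.npz"));print(onz(t,[269.8,196.4],.08))
print(cmd(env.get_obs(),[.53,.17,.30],[180,0,107]))
E
```

```text
[[0.53990837 0.17459791 0.08      ]]
[-1.4900e+01 -1.0603e+01 -1.8620e+00 -1.5000e-02  9.0000e-03  9.0370e+00]
```

```bash
python3 -m creep '[87,-14.9,-10.6,-1.86,0,0,9.04,87,-14.9,-10.6,-1.86,0,0,9.04,87,-14.9,-10.6,-1.86,0,0,9.04,87,-14.9,-10.6,-1.86,0,0,9.04,87,-14.9,-10.6,-1.86,0,0,9.04,87,-14.9,-10.6,-1.86,0,0,9.04,87,-14.9,-10.6,-1.86,0,0,9.04,87,-14.9,-10.6,-1.86,0,0,9.04,87,-14.9,-10.6,-1.86,0,0,9.04,87,-14.9,-10.6,-1.86,0,0,9.04,87,-14.9,-10.6,-1.86,0,0,9.04,87,-14.9,-10.6,-1.86,0,0,9.04]'
python3 - <<'E'
from h import *
from cell import env
import time
c=env.read_camera("wrist");np.savez("w1.npz",**c);cv2.imwrite("pics/w1.png",c["color"][:,:,::-1])
o=env.get_obs();print(o["tool_pos"],o["tool_rot"],o["force"],o["qpos"]);print("cam",-c["R"].T@c["t"],c["R"],c["fovy"],c["D"])
t=dict(np.load("top0.npz"))
p=c["R"]@np.array([.54,.1746,.08])+c["t"];print(K(c)@p/p[2])
print("to pin",cmd(o,[.516,-.163,.30],[180,0,73]))
E
```

```text
time_s: 1.3
tool_pos: [0.534, 0.1618, 0.301]
tool_rot: [179.9, 0.2, 106.2]
force: [0.2, -0.9, 0.3]
grip_width: 0.0868
grasp_force: 0.0
[0.53200997 0.16580944 0.30048553] [1.79972474e+02 8.68604384e-02 1.06505114e+02] [-0.49285884  0.43687403 -0.59201537] [-41.68493583   5.65198736  23.42378341  92.46274088  -2.17552929
  82.32915194  -1.56811774]
cam [0.51138532 0.23483573 0.43996054] [[ 9.60332142e-01  2.78857384e-01  8.58461943e-04]
 [ 2.67254642e-01 -9.21244586e-01  2.82636462e-01]
 [ 7.96061181e-02 -2.71195451e-01 -9.59226716e-01]] 62.01671870558051 [0.01826675 0.         0.         0.         0.        ]
[326.1558479  169.48850696   1.        ]
to pin [-1.0357e+01 -3.6260e+00  3.0000e-02  9.0000e-03  1.3000e-02  5.5840e+00]
```

View pics/w1.png

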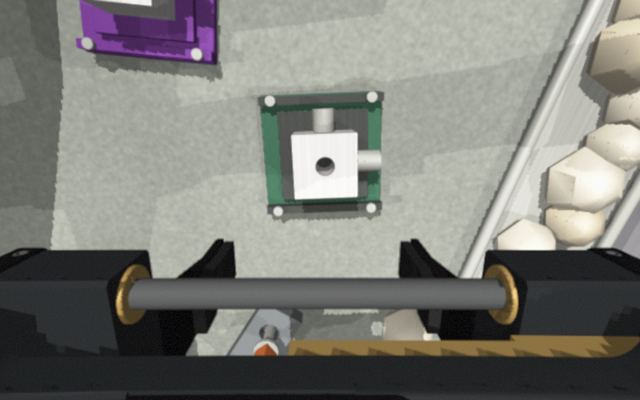

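The wrist view shows the green jig with the block's bore at (325,166), almost under the TCP. The fingers are at (215,270) and (420,270), and the orange head is just visible at (266,350).

```bash
python3 -m creep '[87,-10.36,-3.63,0,0,0,5.58,87,-10.36,-3.63,0,0,0,5.58,87,-10.36,-3.63,0,0,0,5.58,87,-10.36,-3.63,0,0,0,5.58,87,-10.36,-3.63,0,0,0,5.58,87,-10.36,-3.63,0,0,0,5.58,87,-10.36,-3.63,0,0,0,5.58,87,-10.36,-3.63,0,0,0,5.58,87,-10.36,-3.63,0,0,0,5.58,87,-10.36,-3.63,0,0,0,5.58,87,-10.36,-3.63,0,0,0,5.58,87,-10.36,-3.63,0,0,0,5.58]'
python3 - <<'E'
from h import *
from cell import env
w=dict(np.load("w1.npz"))
d=blobs(w,(0,0,0),(180,255,200),(305,145,345,187),20);x=d[0]
print("bore",cen(x),cv2.contourArea(x),cv2.fitEllipse(x),onz(w,[cv2.fitEllipse(x)[0]],.08))
b=blobs(w,(0,0,205),(180,60,255),(280,118,360,205),200)[0]
print("block",cv2.minAreaRect(onz(w,b.reshape(-1,2),.08)[:,:2].astype(np.float32)))
c=env.read_camera("wrist");np.savez("w2.npz",**c);cv2.imwrite("pics/w2.png",c["color"][:,:,::-1])
o=env.get_obs();print(o["tool_pos"],o["tool_rot"],o["force"])
for z,box in ((.104,(150,60,480,245)),):
  for x in blobs(c,(100,120,40),(125,255,255),box,30): print("blue",cen(x),cv2.contourArea(x),cv2.boundingRect(x))
E
```

```text
time_s: 2.55
tool_pos: [0.5171, -0.157, 0.3002]
tool_rot: [-180.0, -0.0, 73.7]
force: [0.3, 0.5, 0.9]
grip_width: 0.0871
grasp_force: 0.0
bore [324.6335740072202, 165.956678700361] 277.0 ((324.62786865234375, 165.9532470703125), (18.3599853515625, 19.3013916015625), 86.6408920288086) [[0.53728426 0.17785771 0.08      ]]
block ((0.538716197013855, 0.1778777688741684), (0.07212411612272263, 0.07037550210952759), 18.16841697692871)
[ 0.51697875 -0.15743441  0.30027073] [-1.79991489e+02 -1.35307518e-02  7.36185715e+01] [-0.27541685 -0.48921455 -0.17766286]
blue [315.4306287319986, 188.08219178082192] 474.5 (303, 173, 25, 30)
```

View pics/w2.png

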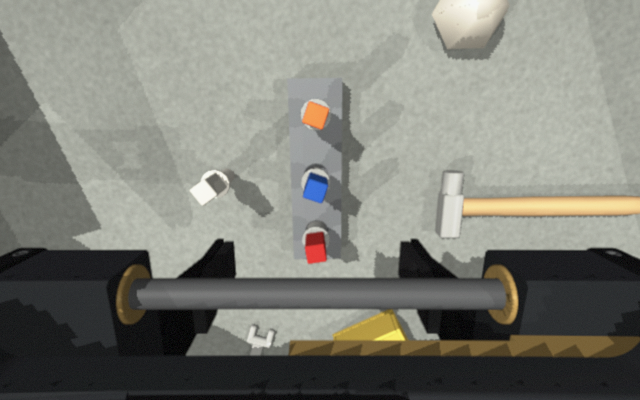

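The wrist view shows the three heads in a row: orange (315,114), blue (316,187) with its bright top face, red (316,248), and the white pin off to the left (208,187). The blue head is turned slightly in the picture.

```bash
python3 -m creep '[60,0,0,0,0,0,0,60,0,0,0,0,0,0,60,0,0,0,0,0,0,60,0,0,0,0,0,0]'
python3 - <<'E'
from h import *
from cell import env
c=env.read_camera("wrist");o=env.get_obs();print(o["tool_pos"],o["tool_rot"],o["grip_width"])
v=cv2.cvtColor(c["color"],cv2.COLOR_RGB2HSV)[170:206,300:332,2]
x=blobs(c,(100,120,40),(125,255,255),(290,150,340,215),30)[0]
m=np.zeros(c["color"].shape[:2],np.uint8);cv2.drawContours(m,[x],-1,255,-1);V=cv2.cvtColor(c["color"],cv2.COLOR_RGB2HSV)[:,:,2]
print(np.percentile(V[m>0],[5,25,50,75,95]))
thr=cv2.threshold(V[m>0],0,255,cv2.THRESH_OTSU)[0];print(thr)
x=blobs(c,(100,120,int(thr)+1),(125,255,255),(290,150,340,215),30)[0]
P=onz(c,x.reshape(-1,2),.104)[:,:2].astype(np.float32);r=cv2.minAreaRect(P);print("head",r,P.mean(0))
x2,y2=r[0]
for a in (r[2],r[2]-90,r[2]+90): print(a,cmd(o,[x2,y2,.093],[180,0,a]))
E
```

```text
time_s: 3.0
tool_pos: [0.5167, -0.1587, 0.3004]
tool_rot: [180.0, -0.0, 73.5]
force: [-0.1, -0.9, -0.5]
grip_width: 0.0641
grasp_force: 0.0
[ 0.51672925 -0.15870787  0.30036975] [ 1.79994760e+02 -5.07369139e-03  7.34909466e+01] 0.062414245102107795
[105. 177. 222. 224. 225.]
167.0
head ((0.5122933387756348, -0.1627059131860733), (0.020518232136964798, 0.02116829715669155), 54.36916732788086) [ 0.51234215 -0.16272537]
54.36916732788086 [-1.700e-01 -1.050e-01  6.912e+00  1.000e-03 -1.000e-03  3.187e+00]
-35.63083267211914 [-1.7000e-01 -1.0500e-01  6.9120e+00 -0.0000e+00 -1.0000e-03  1.8187e+01]
144.36916732788086 [-1.7000e-01 -1.0500e-01  6.9120e+00  1.0000e-03 -0.0000e+00 -1.1813e+01]
```

```bash
python3 -m creep '[60,-0.17,-0.1,3.3,0,0,3.19,60,-0.17,-0.1,3.3,0,0,3.19,60,-0.17,-0.1,3.3,0,0,3.19,60,-0.17,-0.1,3.3,0,0,3.19,60,-0.17,-0.1,3.3,0,0,3.19,60,-0.17,-0.1,3.3,0,0,3.19,60,-0.17,-0.1,3.3,0,0,3.19,60,-0.17,-0.1,3.3,0,0,3.19]'
cat > head.py <<'E'
from h import *
from cell import env
c=env.read_camera("wrist");o=env.get_obs();print(o["tool_pos"],o["tool_rot"])
cv2.imwrite("pics/w3.png",c["color"][:,:,::-1])
for x in blobs(c,(100,120,168),(125,255,255),(230,100,410,300),60)[:2]:
    P=onz(c,x.reshape(-1,2),.104)[:,:2].astype(np.float32);r=cv2.minAreaRect(P);print("head",cen(x),r)
    for a in (r[2],r[2]-90,r[2]+90): print(a,cmd(o,[*r[0],.088],[180,0,a]))
E
python3 head.py
```

```text
time_s: 3.85
tool_pos: [0.5129, -0.1627, 0.2021]
tool_rot: [179.9, -0.0, 54.4]
force: [0.6, 0.2, -0.7]
grip_width: 0.06
grasp_force: 0.0
[ 0.51274037 -0.16270438  0.20187298] [ 1.79952642e+02 -3.90775141e-02  5.43790553e+01]
head [316.48534201954396, 211.88137893593918] ((0.5132518410682678, -0.1627424955368042), (0.01959281414747238, 0.02034126967191696), 54.29412841796875)
54.29412841796875 [ 0.006  0.011  3.796  0.008 -0.007  0.014]
-35.70587158203125 [ 6.0000e-03  1.1000e-02  3.7960e+00  1.0000e-03 -1.1000e-02  1.5014e+01]
144.29412841796875 [ 6.0000e-03  1.1000e-02  3.7960e+00  1.1000e-02  1.0000e-03 -1.4986e+01]
```

```bash
python3 -m creep '[60,0,0,1.5,0,0,0,60,0,0,2.8,0,0,0,60,0,0,3.5,0,0,0,60,0,0,3.8,0,0,0,60,0,0,3.8,0,0,0,60,0,0,3.8,0,0,0,10,0,0,3.8,0,0,0,10,0,0,3.8,0,0,0,10,0,0,3.8,0,0,0,10,0,0,3.8,0,0,0,10,0,0,3.8,0,0,0,10,0,0,3.8,0,0,0]' 40; python3 -m creep '[10,0,0,0,0,0,0,10,0,0,0,0,0,0,10,0,0,0,0,0,0]' 40
```

```text
time_s: 5.1
tool_pos: [0.5125, -0.1627, 0.0874]
tool_rot: [180.0, -0.0, 54.4]
force: [-0.3, 0.1, 0.9]
grip_width: 0.0214
grasp_force: 40.0
time_s: 5.4
tool_pos: [0.5125, -0.1627, 0.0874]
tool_rot: [180.0, -0.0, 54.4]
force: [-0.4, 0.0, 1.8]
grip_width: 0.0214
grasp_force: 40.0
```

```bash
python3 -m creep '[10,0,0,-0.5,0,0,0,10,0,0,-1.5,0,0,0,10,0,0,-3,0,0,0,10,0,0,-4.5,0,0,0,10,0,0,-5.4,0,0,0,10,0,0,-5.4,0,0,0,10,0,0,-5.4,0,0,0,10,0,0,-5.4,0,0,0]'; python3 - <<'E'
from h import *
from cell import env
o=env.get_obs();print(cmd(o,[.5373,.1779,.25],[180,0,107]))
E
```

```text
time_s: 6.2
tool_pos: [0.5113, -0.1623, 0.2479]
tool_rot: [-179.9, 0.1, 54.4]
force: [0.5, 0.3, -2.6]
grip_width: 0.0214
grasp_force: 40.0
[ 9.720e+00 -5.905e+00 -6.700e-02 -2.800e-02 -1.000e-03 -8.774e+00]
```

```bash
python3 -m creep '[10,9.72,-5.9,0,0,0,-8.77,10,9.72,-5.9,0,0,0,-8.77,10,9.72,-5.9,0,0,0,-8.77,10,9.72,-5.9,0,0,0,-8.77,10,9.72,-5.9,0,0,0,-8.77,10,9.72,-5.9,0,0,0,-8.77,10,9.72,-5.9,0,0,0,-8.77,10,9.72,-5.9,0,0,0,-8.77,10,9.72,-5.9,0,0,0,-8.77,10,9.72,-5.9,0,0,0,-8.77,10,9.72,-5.9,0,0,0,-8.77,10,9.72,-5.9,0,0,0,-8.77]';python3 -m creep '[10,0,0,0,0,0,0,10,0,0,0,0,0,0,10,0,0,0,0,0,0,10,0,0,0,0,0,0]'
python3 - <<'E'
from h import *
from cell import env
c=env.read_camera("wrist");o=env.get_obs();print(o["tool_pos"],o["tool_rot"],o["force"],o["wrist_torque"])
np.savez("w4.npz",**c);cv2.imwrite("pics/w4.png",c["color"][:,:,::-1])
t=env.read_camera("top");s=env.read_camera("scene");np.savez("top4.npz",**t);np.savez("scene4.npz",**s)
E
```

```text
time_s: 7.4
tool_pos: [0.5386, 0.176, 0.2493]
tool_rot: [-180.0, -0.0, 106.8]
force: [0.1, 0.3, -1.6]
grip_width: 0.0218
grasp_force: 40.0
time_s: 7.8
tool_pos: [0.5385, 0.1774, 0.2495]
tool_rot: [180.0, -0.0, 107.0]
force: [1.1, 0.8, -1.9]
grip_width: 0.0216
grasp_force: 40.0
[0.53848116 0.17745071 0.24943038] [ 1.79991924e+02 -4.48031425e-03  1.06979682e+02] [ 0.36811722  0.13250225 -1.46814494] [-0.09926367  0.02937143 -0.0596818 ]
```

View pics/w4.png

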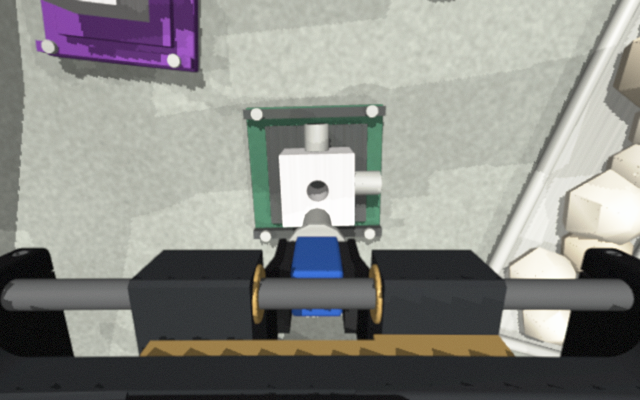

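The wrist view shows the pin held upright, with its head at (317,260) and shaft tip at (316,215). The bore is clear ahead of it at (318,190).

```bash
cat > bore.py <<'E'
from h import *
def bore(c,guess=(.538,.177,.08),r=16):
    p=c["R"]@np.array(guess)+c["t"];u,v=(K(c)@p/p[2])[:2]
    f=K(c)[0,0]/p[2];w=int(f*.018)
    ds=blobs(c,(0,0,0),(180,255,190),(int(u-w),int(v-w),int(u+w),int(v+w)),20)
    return [(np.round(cen(x),1).tolist(),[np.round(q,1).tolist() if not np.isscalar(q) else round(q) for q in cv2.fitEllipse(x)],2000*f**-1*cv2.fitEllipse(x)[1][0]/2,onz(c,[cv2.fitEllipse(x)[0]],.08)[0].round(4)) for x in ds if len(x)>5]
if __name__=="__main__":
    from cell import env
    o=env.get_obs()
    for c in (dict(np.load("w1.npz")),dict(np.load("w4.npz"))):
        for b in bore(c): print(b)
    for n in ("top0.npz","scene0.npz"):
        c=dict(np.load(n))
        for b in bore(c): print(n,b)
E
python3 bore.py
```

```text
([324.7, 165.8], [[324.7, 165.8], [18.0, 18.9], 72], np.float64(19.663012885871176), array([0.5373, 0.178 , 0.08  ]))
([317.2, 190.0], [[317.2, 190.0], [19.8, 21.2], 84], np.float64(18.93912211697482), array([0.5374, 0.1782, 0.08  ]))
top0.npz ([269.5, 196.2], [[269.4, 196.2], [5.4, 6.3], 171], np.float64(19.318404911805295), array([0.5406, 0.1759, 0.08  ]))
scene0.npz ([393.1, 204.2], [[393.1, 204.3], [7.5, 8.3], 107], np.float64(20.195365169032065), array([0.5383, 0.1792, 0.08  ]))
```

```bash
cat > plan.py <<'E'
from h import *
from cell import env
import sys
L=.0814;B=np.array([.5374,.1781,.08]);YAW=107
def tool(foot,a):
    R=Ro.from_euler("z",YAW,degrees=True)*Ro.from_euler("x",180,degrees=True)*Ro.from_euler("x",a,degrees=True)
    return np.array(foot)-R.apply([0,0,L]),R.as_euler("xyz",degrees=True)
def foot(o):
    R=Ro.from_euler("xyz",o["tool_rot"],degrees=True);return o["tool_pos"]+R.apply([0,0,L])
d=Ro.from_euler("z",17,degrees=True).apply([1,0,0]) # lean dir = tool y
if __name__=="__main__":
    h,a,s=map(float,sys.argv[1:4]) # foot height over face mm, tilt deg, shift along d mm
    o=env.get_obs();print("foot-mouth mm",((foot(o)-B)*1e3).round(2))
    print(cmd(o,*tool(B+[0,0,h/1e3]+d*s/1e3,a)))
E
python3 plan.py 14 9 -0.4
```

```text
foot-mouth mm [ 1.07 -0.62 87.98]
[ 3.000e-02  3.830e-01  2.500e+00  1.501e+00 -1.000e-03 -3.000e-03]
```

```bash
python3 -m creep '[10,0.03,0.38,0.6,1.5,0,0,10,0.03,0.38,1.2,1.5,0,0,10,0.03,0.38,1.8,1.5,0,0,10,0.03,0.38,2.3,1.5,0,0,10,0.03,0.38,2.5,1.5,0,0,10,0.03,0.38,2.5,1.5,0,0,10,0.03,0.38,2.5,1.5,0,0,10,0.03,0.38,2.5,1.5,0,0,10,0.03,0.38,2.5,1.5,0,0,10,0.03,0.38,2.5,1.5,0,0]';python3 - <<'E'
from h import *
from cell import env
c=env.read_camera("wrist");np.savez("w5.npz",**c)
s=env.read_camera("scene");np.savez("s5.npz",**s)
a=cv2.resize(c["color"][130:300,220:420],(600,510));b=cv2.resize(s["color"][140:250,340:450],(510,510))[:, :200+0]
cv2.imwrite("pics/w5.png",np.hstack([a,cv2.resize(s["color"][150:253,370:410],(198,510))])[:,:,::-1])
E
python3 plan.py -3 9 -0.4
```

```text
time_s: 8.95
tool_pos: [0.5494, 0.1818, 0.1751]
tool_rot: [-171.1, -0.0, 107.0]
force: [0.7, 0.4, -2.0]
grip_width: 0.022
grasp_force: 40.0
foot-mouth mm [-0.3  -0.07 14.3 ]
[-0.     0.088  0.57   0.007 -0.002 -0.003]
```

View pics/w5.png

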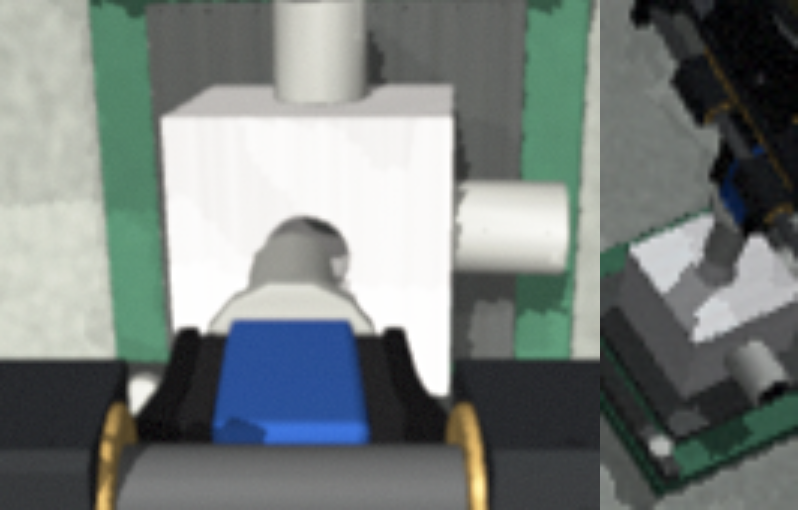

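The crop shows the tilted shaft tip at about (292,240), just above the bore centred near (304,260). The remaining sideways gap matches a straight-down travel of 14 mm with a 9° tilted camera.

```bash
python3 -m creep '[10,0,0.03,0.2,0,0,0,10,0,0.06,0.38,0,0,0,10,0,0.06,0.4,0,0,0,10,0,0.07,0.43,0,0,0,10,0,0.075,0.46,0,0,0,10,0,0.075,0.48,0,0,0,10,0,0.075,0.48,0,0,0]'; python3 plan.py -3.5 9 -0.4
```

```text
time_s: 9.75
tool_pos: [0.5491, 0.1817, 0.1599]
tool_rot: [-171.0, -0.0, 107.0]
force: [0.7, 0.2, -3.1]
grip_width: 0.0216
grasp_force: 40.0
foot-mouth mm [-0.41 -0.15 -0.54]
[ 0.001  0.017  0.097  0.002 -0.001 -0.003]
```

```bash
python3 -m creep '[10,0,0.004,0.025,0,0,0,10,0,0.008,0.05,0,0,0,10,0,0.012,0.07,0,0,0,10,0,0.014,0.08,0,0,0,10,0,0.014,0.08,0,0,0,10,0,0.014,0.08,0,0,0]'; python3 plan.py -3.5 9 -0.4;python3 -c "
from cell import env;o=env.get_obs();print(o['force'],o['wrist_torque'])"
```

```text
time_s: 10.35
tool_pos: [0.5495, 0.1815, 0.1575]
tool_rot: [-171.1, 0.0, 107.0]
force: [2.1, -0.8, -1.3]
grip_width: 0.0218
grasp_force: 40.0
foot-mouth mm [ 0.05 -0.34 -2.93]
[ 0.011 -0.006  0.021  0.009  0.003 -0.005]
[ 2.08553753 -0.79585642 -1.34130403] [-0.20954497 -0.77191319  0.02636145]
```

```bash
python3 plan.py -3.5 4 0.3;python3 plan.py -3.5 0 0.5
```

```text
foot-mouth mm [ 0.05 -0.34 -2.93]
[ 0.011 -0.219  0.027 -0.824  0.003 -0.005]
foot-mouth mm [ 0.05 -0.34 -2.93]
[ 0.01  -0.401  0.049 -1.491  0.003 -0.005]
```

```bash
python3 -m creep '[10,0.005,-0.06,0.01,-0.22,0,0,10,0.01,-0.12,0.02,-0.45,0,0,10,0.01,-0.18,0.025,-0.67,0,0,10,0.01,-0.24,0.03,-0.9,0,0,10,0.01,-0.32,0.04,-1.2,0,0,10,0.01,-0.4,0.049,-1.49,0,0,10,0.01,-0.4,0.049,-1.49,0,0,10,0.01,-0.4,0.049,-1.49,0,0,10,0.01,-0.4,0.049,-1.49,0,0]'; python3 plan.py -8 0 0.5;python3 -c "
from cell import env;o=env.get_obs();print(o['force'],o['wrist_torque'])"
```

```text
time_s: 11.25
tool_pos: [0.5378, 0.1781, 0.1581]
tool_rot: [-179.9, 0.0, 107.0]
force: [2.5, -1.7, -0.2]
grip_width: 0.0218
grasp_force: 40.0
foot-mouth mm [ 0.29 -0.01 -3.29]
[ 0.002  0.005  0.157 -0.009  0.003 -0.005]
[ 2.47082719 -1.73353155 -0.22209457] [-0.66864691 -0.9117417   0.02010195]
```

```bash
python3 -m creep '[10,-0.01,0.008,0,0,0,0,10,-0.018,0.015,0.02,0,0,0,10,-0.018,0.015,0.05,0,0,0,10,-0.018,0.015,0.08,0,0,0,10,-0.018,0.015,0.12,0,0,0,10,-0.018,0.015,0.16,0,0,0,10,-0.018,0.015,0.16,0,0,0]'; python3 plan.py -8 0 0.5;python3 -c "
from cell import env;o=env.get_obs();print(o['force'],o['wrist_torque'])"
```

```text
time_s: 11.95
tool_pos: [0.5379, 0.178, 0.1526]
tool_rot: [-179.9, -0.0, 107.0]
force: [3.4, -0.7, -2.3]
grip_width: 0.0212
grasp_force: 40.0
foot-mouth mm [ 0.44 -0.08 -8.77]
[ 0.007 -0.    -0.026 -0.012 -0.    -0.003]
[ 3.35330969 -0.72426687 -2.30676325] [-0.39132404 -0.87194836  0.01947937]
```

```bash
python3 -m creep '[10,0,0,0.05,0,0,0,10,0,0,0.1,0,0,0,10,0,0,0.15,0,0,0,10,0,0,0.2,0,0,0,10,0,0,0.25,0,0,0,10,0,0,0.3,0,0,0,10,0,0,0.3,0,0,0,10,0,0,0.3,0,0,0]'; python3 plan.py -8 0 0.5;python3 -c "
from cell import env;o=env.get_obs();print(o['force'],o['wrist_torque'])"
```

```text
time_s: 12.75
tool_pos: [0.538, 0.178, 0.1436]
tool_rot: [-179.9, 0.0, 107.0]
force: [2.2, -1.4, -3.5]
grip_width: 0.0217
grasp_force: 40.0
foot-mouth mm [  0.47  -0.1  -17.76]
[ 0.008 -0.001 -0.325 -0.011  0.    -0.003]
[ 2.15463515 -1.40957158 -3.53618728] [-0.35031362 -0.81758459 -0.01384942]
```

```bash
python3 -m creep '[10,-0.009,0.008,0.05,0,0,0,10,-0.009,0.008,0.12,0,0,0,10,-0.009,0.008,0.19,0,0,0,10,-0.009,0.008,0.26,0,0,0,10,-0.009,0.008,0.33,0,0,0,10,-0.009,0.008,0.4,0,0,0,10,-0.009,0.008,0.47,0,0,0,10,-0.009,0.008,0.54,0,0,0,10,-0.009,0.008,0.61,0,0,0,10,-0.009,0.008,0.66,0,0,0,10,-0.009,0.008,0.66,0,0,0]'; python3 plan.py -8 0 0.5;python3 -c "
from cell import env;o=env.get_obs();print(o['force'],o['wrist_torque'])"
```

```text
time_s: 13.85
tool_pos: [0.5381, 0.1779, 0.1238]
tool_rot: [-179.9, -0.0, 107.0]
force: [1.1, -0.4, -2.4]
grip_width: 0.0217
grasp_force: 40.0
foot-mouth mm [  0.6   -0.24 -37.58]
[ 0.014 -0.006 -0.986 -0.014 -0.001 -0.003]
[ 1.10422879 -0.42579388 -2.40980107] [-0.12174743 -0.23379118 -0.01214326]
```

```bash
python3 -m creep '[10,0,0,0.06,0,0,0,10,0,0,0.13,0,0,0,10,0,0,0.2,0,0,0,10,0,0,0.27,0,0,0,10,0,0,0.33,0,0,0,10,0,0,0.37,0,0,0,10,0,0,0.37,0,0,0,10,0,0,0.37,0,0,0]'; python3 -m creep '[10,0,0,0.015,0,0,0,10,0,0,0.03,0,0,0,10,0,0,0.03,0,0,0]';python3 plan.py -50 0 0.5;python3 -c "
from cell import env;o=env.get_obs();print(o['force'],o['wrist_torque'])"
```

```text
time_s: 14.65
tool_pos: [0.5383, 0.1779, 0.1131]
tool_rot: [-179.9, -0.0, 107.0]
force: [-0.1, 0.2, -2.3]
grip_width: 0.0214
grasp_force: 40.0
time_s: 14.95
tool_pos: [0.5383, 0.1779, 0.1122]
tool_rot: [-179.9, -0.0, 107.0]
force: [0.1, 0.1, -1.8]
grip_width: 0.0218
grasp_force: 40.0
foot-mouth mm [  0.83  -0.26 -49.22]
[ 0.017 -0.01   0.026 -0.009 -0.001 -0.003]
[ 0.08922888  0.13018222 -1.76634076] [-0.10133464  0.03790379  0.00445137]
```

```bash
python3 -m creep '[10,0,0,0.012,0,0,0,10,0,0,0.025,0,0,0,10,0,0,0.025,0,0,0]'; python3 -m creep '[10,0,0,0.012,0,0,0,10,0,0,0.025,0,0,0,10,0,0,0.025,0,0,0]'
```

```text
time_s: 15.25
tool_pos: [0.5384, 0.1778, 0.1115]
tool_rot: [-179.9, -0.0, 107.0]
force: [-0.2, 0.3, -1.6]
grip_width: 0.0216
grasp_force: 40.0
time_s: 15.55
tool_pos: [0.5384, 0.1778, 0.1114]
tool_rot: [-179.9, -0.0, 107.0]
force: [-2.7, -2.5, 5.1]
grip_width: 0.0214
grasp_force: 40.0
```

```bash
python3 -m creep '[10,0,0,0,0,0,0,10,0,0,-0.01,0,0,0,24,0,0,-0.015,0,0,0,28,0,0,-0.02,0,0,0,35,0,0,-0.02,0,0,0,50,0,0,-0.02,0,0,0,50,0,0,-0.02,0,0,0,50,0,0,-0.02,0,0,0,50,0,0,-0.02,0,0,0]' && python3 -m creep '[50,0,0,-0.3,0,0,0,50,0,0,-0.9,0,0,0,50,0,0,-1.8,0,0,0,50,0,0,-3,0,0,0,50,0,0,-4,0,0,0,50,0,0,-4,0,0,0,50,0,0,-4,0,0,0,50,0,0,-4,0,0,0]'; python3 - <<'E'
from h import *
from cell import env
c=env.read_camera("wrist");s=env.read_camera("scene");o=env.get_obs();print(o["force"],o["joint_velocities"].round(1))
cv2.imwrite("pics/f.png",np.hstack([cv2.resize(c["color"][130:300,220:420],(500,425)),cv2.resize(s["color"][160:260,350:420],(297,425))])[:,:,::-1])
x=blobs(c,(100,120,168),(125,255,255),(230,60,410,250),60)[0];print(cv2.minAreaRect(onz(c,x.reshape(-1,2),.128)[:,:2].astype(np.float32)))
E
```

```text
time_s: 16.45
tool_pos: [0.5384, 0.1778, 0.1113]
tool_rot: [-179.9, -0.0, 107.0]
force: [0.8, -0.1, -0.2]
grip_width: 0.0489
grasp_force: 0.0
time_s: 17.25
tool_pos: [0.5378, 0.1777, 0.2305]
tool_rot: [-179.9, 0.0, 107.0]
force: [0.1, -0.1, 0.3]
grip_width: 0.0499
grasp_force: 0.0
[-0.07941549  0.05438107  0.74401417] [ 0.   0.1 -0.1 -0.2 -0.1  0.  -0. ]
((0.5366137623786926, 0.17883865535259247), (0.020603885874152184, 0.020672449842095375), 16.994245529174805)
```

View pics/f.png

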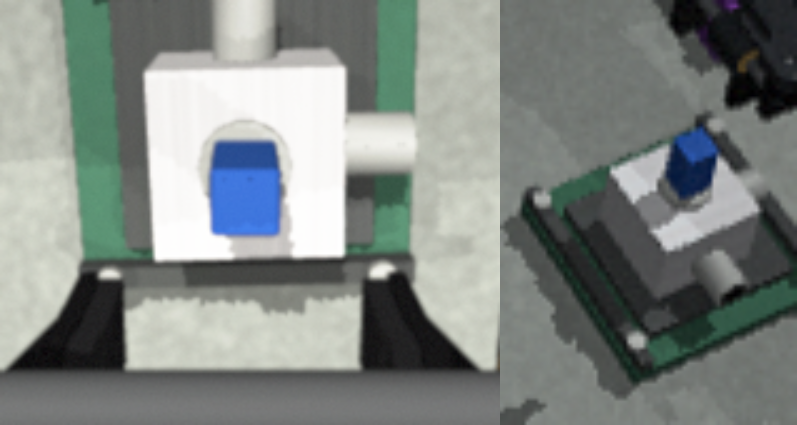

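The pin stands upright with its collar flat on the block (collar at crop (247,160), head at (245,190)), and the gripper is clear of everything.

```bash
python3 -c "
from cell import env;print(env.sign_off())"
```

```text
the job is handed in; nothing more can be done
None
```

The blue pin went into the bore tilted about 9°, was straightened and slid down until its collar met the block (about 5 N), then let go; I handed the job in at about 17 s, and sign-off returned no verdict.

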